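Wedge the rocking chest

ROBOT

A 7-joint arm with a two-finger parallel gripper is mounted at the origin on the work surface. World frame = base frame: x ahead of the robot, y to its left, z up, the work surface at z = 0. Lengths are in m, angles in rad, forces in N, time in s.
With the tool pointing down it reaches from about 0.4 to 0.85 m from the base axis. Payload 10.4 kg.
Tool frame: the origin (TCP) lies midway between the tips of the shut fingers; the grasp point (between the pads) lies 19 mm behind it; z points along the fingers, y is the direction in which the jaws open and shut (so a half turn about z gives the same grasp; the last joint's range is limited). The gripper opens to 87 mm and grips with 3 to 60 N. Pads are 19 mm wide; open, the fingers measure 117 mm over their backs; the gripper's body (75 mm by 190 mm) begins 51 mm behind the grasp point.
Start: joints at [-1.142, 0.332, -0.065, 1.46, 0.022, 1.35, -0.088], TCP at [0.273, 0.562, 0.223] pointing down, gripper open.
Joint ranges: [-2.6, 2.6], [-0.5, 2.12], [-1.47, 1.34], [0.16, 2.42], [-1.27, 4.41], [0.06, 2.06], [-2.6, 2.6]. Speed limits (rad/s): [2.22, 2.22, 2.79, 2.79, 3.14, 3.14, 3.14].

INTERFACE

Orientations are given as a unit quaternion [x, y, z, w].
In Python, from bench import r gives the robot as it stands.
- The arm moves only by the tool step_arm, never from a script. Its argument "increments" is a list of rows, each a list of 2 entries, a list of its own where there are three numbers: the shift along the tool's x, y, z in m, then the turn, a rotation vector about the tool's x, y, z in rad. A call has 1 to 5 rows; each row is the pose to reach, as a shift and turn from the pose measured when the call began, along the tool's axes at that moment; what a row does not reach only later rows make up. A row lasts 1/10 s, in which the tool goes at most 50 mm and 8.59 degrees, less where a joint would pass 70% of its speed; a pose out of reach is approached as far as the arm can. A call with a gripper value outside its range is refused whole. "hand" is the closure, from -1 (fully open) to 1 (shut), so that 0 is half open, set as the call begins (left out, the last holds). The fingers move at their own pace and stop on an object; "grip_force" is the grip in N (left out, the last holds). Time passes only in rows, so rows that repeat a pose let the fingers close. It gives the time, the measured TCP pose, the force and the opening at its end, in the units of the state.
- r.read_state(): the state, without advancing time (a new reading comes with each control period).
- r.camera(name): name is "scene" or "top" or "wrist"; returns a dict with "pixels" (384x512x3 uint8, blue, green, red), "camera_matrix" (3x3 intrinsics, pixels), "extrinsics" (4x4, takes a point from camera to world coordinates). Camera axes: x right, y up, looking along -z (the intrinsics and any distortion apply to the point x, -y, -z); pixel columns grow to the right and rows downward; lengths in m; the calibration is good to about 2 mm. A picture is of the moment at which its call begins. There is no depth.
- r.close_job(): hands the job in, once; it reports no verdict.
The state is a dict: "time": time; "joint_positions": joint angles; "joint_vel": joint speeds; "joint_torque": joint torques, N m; "ee_pos": TCP position; "eef_rot": TCP orientation; "ft_force": force on the tool from outside, world axes, zero at the start; "torque": the same for the moment, N m; "width": finger opening in m.
Only numpy, scipy, OpenCV 4.12 (cv2) and the standard library are available. Lean on these libraries where they do the work, as an engineer would, in place of code of your own. Each camera call takes 0.05 s, during which the arm holds its last target.

TASK

The low blue tool chest rocks, because the pad under one of its two front feet is lost. Press down on its front corners to feel which one gives; then, with the fingertips, push the orange wedge that lies before that corner along the bench under the foot, thin end first, until the chest no longer rocks, and press that corner once more to make sure that it stands firm. Do not grasp or lift anything, do not shift the chest or jack it up, and leave the other wedge and everything else on the bench alone.

Things in the scene. Friction and masses are not known exactly. Their poses are not given: they have to be found in the camera images.
- chest: blue chest with plywood drawer fronts and 13 mm knobs on its front (its -x), 170 deep (x), 190 wide (y), 80 high from soles to flat top, 1.9 to 2.8 kg. Origin: bottom centre, level with the soles; z up. Four 20 mm square feet, 21 high, centred at x +-70, y +-80 mm. Both rear feet and one front foot stand on white 34 mm square pads (rear 8 mm thick, front 6 to 10)
- foot_left (a point): centre of the sole of the front foot on the chest's +y side. The front foot without a pad (left or right, differs from run to run) hangs 6 to 10 mm above the bench; its wedge is firm once it meets the foot and a push of about 7 N no longer moves it; above about 10 N it would jack up or shift the chest
- foot_right (a point): the same for the front foot on its -y side. On the side that has its pad the wedge cannot go in: it would only meet the pad
- chest_left (a point): point on the chest's top, above the middle of the front foot on its +y side, 15 mm in from the side and front edges. Above the foot without a pad 3 to 5 N tips the corner down 6 to 10 mm, until the foot meets the bench; the other corners do not give
- chest_right (a point): the same above the front foot on its -y side
- wedge_left: orange plastic wedge lying flat before the front foot on the chest's +y side: 120 long (its x), 44 wide (y), 3 mm high at the thin end (+x, towards the foot) rising evenly to 20 mm at the thick end (-x, an upright flat face), 80 g. Origin: centre of its underside. It starts with its thin end 30 to 60 mm before the foot, up to 5 mm to one side and 0.06 rad askew
- wedge_left_tail (a point): centre of the thick end's flat face, 10 mm above the bench
- wedge_right: an identical wedge before the front foot on the chest's -y side
- wedge_right_tail (a point): centre of its thick end's flat face
- drawer_knob: small turned wooden knob, 30 mm across, 27 high, standing between the wedges (origin: centre of its underside)
- finial_tall: turned finial on a 60 x 50 x 25 block, 155 high in all (origin: centre of its underside)
- finial_short: turned finial on a 60 x 50 x 25 block, 115 high in all (origin: centre of its underside)
- wax_jar: amber jar, 64 mm across, 60 high (origin: centre of its underside)
- gouge: turning gouge with a wooden handle, 220 long, lying (origin: centre of its underside)
- mallet: wooden mallet, lying, 210 long, 70 high (origin: centre of its underside)
- sanding_block: cork sanding block, 100 x 60 x 30 (origin: centre of its underside)
Things that resemble listed ones, but are neither listed nor needed, are in the scene too. Leave any black or red look-alike of the wedge_left alone.

How it is judged:
By the outcome, as a careful person would: the job done as asked, in the order asked, and still so for the second after the job is handed in, with the robot touching nothing.
It also fails if it takes over 64 s, if anything falls off the work surface, if the arm or the gripper's body presses on something with over 40 N, if the wrist force passes 120 N, or if a joint passes its speed limit or range.

## Working session

There is one attempt and no reset: what is moved stays moved. The work goes in short steps, Python scripts to look and compute and a tool call to move; the robot and the scene stay as the last step left them, time stands still between calls to the robot, and variables do not carry over. Pictures are saved under pics/ and viewed, and the job is handed in when it is done.

Besides the shell and the picture viewer there is one more tool, called in YAML: its name, and indented under it one key for each argument. step_arm: Moves the arm, as the interface text tells. Its arguments: {"type":"object","properties":{"increments":{"type":"array"},"hand":{"type":"number"},"grip_force":{"type":"number"}},"required":["increments"]}

```bash
ls; mkdir -p pics; python3 - <<'E'
from bench import r
import cv2,numpy as np
s=r.read_state(); print({k:np.round(v,3).tolist() for k,v in s.items()})
for n in ("scene","top"):
    c=r.camera(n); cv2.imwrite(f"pics/{n}0.png",c["pixels"]); print(n,c["camera_matrix"].round(1).tolist(),c["extrinsics"].round(3).tolist(),[k for k in c])
E
```

```text
pics
{'time': 0.0, 'joint_positions': [-1.142, 0.333, -0.065, 1.461, 0.022, 1.35, -0.089], 'joint_vel': [0.003, 0.001, 0.0, 0.0, -0.0, 0.001, -0.0], 'joint_torque': [-0.0, -62.325, 0.024, -38.99, -0.061, 0.04, 0.0], 'ee_pos': [0.273, 0.562, 0.222], 'eef_rot': [0.224, 0.975, -0.001, -0.0], 'ft_force': [0.467, 0.292, -0.033], 'torque': [-0.024, -0.01, 0.011], 'width': 0.087}
scene [[359.3, 0.0, 255.3], [0.0, 359.3, 184.5], [0.0, 0.0, 1.0]] [[-0.237, -0.544, 0.805, 1.549], [0.971, -0.14, 0.191, 0.267], [0.009, 0.828, 0.561, 0.739], [0.0, 0.0, 0.0, 1.0]] ['pixels', 'camera_matrix', 'extrinsics']
top [[405.2, 0.0, 253.3], [0.0, 405.2, 191.9], [0.0, 0.0, 1.0]] [[0.001, 0.997, -0.076, 0.496], [-1.0, 0.003, 0.024, 0.045], [0.024, 0.076, 0.997, 1.166], [0.0, 0.0, 0.0, 1.0]] ['pixels', 'camera_matrix', 'extrinsics']
```

View pics/scene0.png

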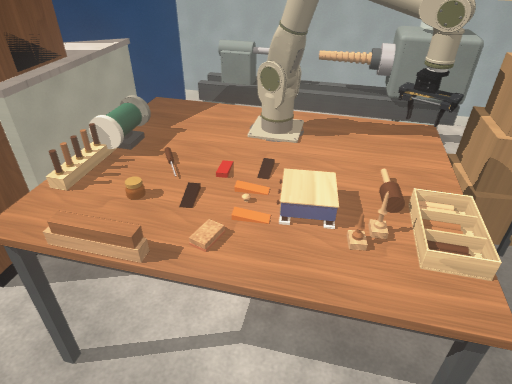

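View pics/top0.png

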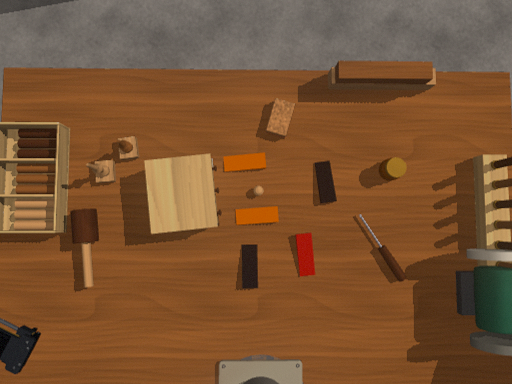

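The top view shows the chest top at about (180,193), with its front and knobs facing right (world -y). The orange wedges are at (244,162) and (257,215), with the drawer knob at (257,191) between them. The look-alikes are black at (325,182) and (250,266) and red at (305,254). Chest x is about world +y, so chest +y (left) faces the robot: wedge_left is the one at (257,215) and wedge_right the one at (244,162).

```bash
cat > h.py <<'E'
import cv2,numpy as np
def ray(c,uv,z):
    K=c["camera_matrix"];E=c["extrinsics"]
    u,v=uv; d=np.array([(u-K[0,2])/K[0,0],-(v-K[1,2])/K[1,1],-1.])
    d=E[:3,:3]@d;o=E[:3,3]; return o+d*(z-o[2])/d[2]
def proj(c,p):
    K=c["camera_matrix"];E=c["extrinsics"]
    q=E[:3,:3].T@(np.array(p)-E[:3,3]); return np.array([K[0,2]+K[0,0]*q[0]/-q[2],K[1,2]+K[1,1]*q[1]/q[2]])
E
python3 - <<'E'
from bench import r
from h import *
for n in ("top","scene"):
    c=r.camera(n);im=c["pixels"];h=cv2.cvtColor(im,cv2.COLOR_BGR2HSV)
    m=cv2.inRange(h,(5,215,150),(16,255,255))
    cs,_=cv2.findContours(m,cv2.RETR_EXTERNAL,cv2.CHAIN_APPROX_NONE)
    for k in cs:
        if cv2.contourArea(k)<80: continue
        b=cv2.boxPoints(cv2.minAreaRect(k)); print(n,"orange",cv2.contourArea(k),b.round(1).tolist())
        if n=="top": print([ray(c,p,.01)[:2].round(4).tolist() for p in b])
    if n=="top":
        print(h[193,180],h[240,300])
        m=cv2.inRange(h,(10,60,150),(28,135,255)); m[:, :140]=0;m[:,225:]=0
        m=cv2.morphologyEx(m,cv2.MORPH_OPEN,np.ones((7,7)))
        cs,_=cv2.findContours(m,cv2.RETR_EXTERNAL,cv2.CHAIN_APPROX_NONE)
        k=max(cs,key=cv2.contourArea);rr=cv2.minAreaRect(k);print(rr)
        for z in (.080,.088): print(z,[ray(c,p,z)[:2].round(4).tolist() for p in cv2.boxPoints(rr)])
    else: cv2.imwrite("pics/sc_crop.png",cv2.resize(im[150:240,190:350],None,fx=5,fy=5,interpolation=cv2.INTER_CUBIC))
    if n=="top": cv2.imwrite("pics/top_crop.png",cv2.resize(im[140:290,130:330],None,fx=4,fy=4,interpolation=cv2.INTER_CUBIC)[:600])
E
```

```text
top orange 604.0 [[234.89999389648438, 208.89999389648438], [277.3999938964844, 205.60000610351562], [278.6000061035156, 221.3000030517578], [236.10000610351562, 224.5]]
[[0.5353, 0.0703], [0.5448, -0.0509], [0.5002, -0.0541], [0.4908, 0.0667]]
top orange 590.0 [[222.60000610351562, 155.8000030517578], [264.6000061035156, 151.60000610351562], [266.1000061035156, 167.0], [224.10000610351562, 171.1999969482422]]
[[0.6877, 0.1064], [0.7005, -0.0145], [0.6559, -0.0188], [0.6433, 0.1017]]
[ 17 129 186] [  2 232 166]
((180.57733154296875, 193.29896545410156), (73.65589904785156, 66.91320037841797), 84.47245788574219)
0.08 [[0.6642, 0.3142], [0.6825, 0.1358], [0.4852, 0.1152], [0.4681, 0.2913]]
0.088 [[0.6629, 0.3122], [0.6811, 0.1351], [0.4853, 0.1146], [0.4683, 0.2895]]
```

View pics/sc_crop.png

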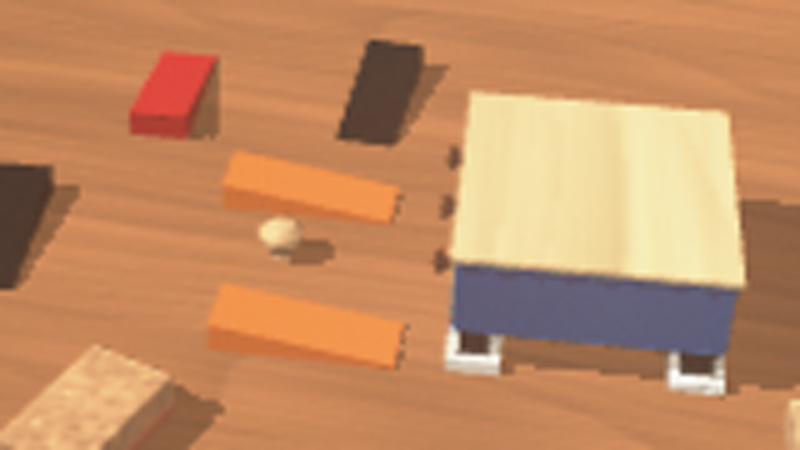

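View pics/top_crop.png

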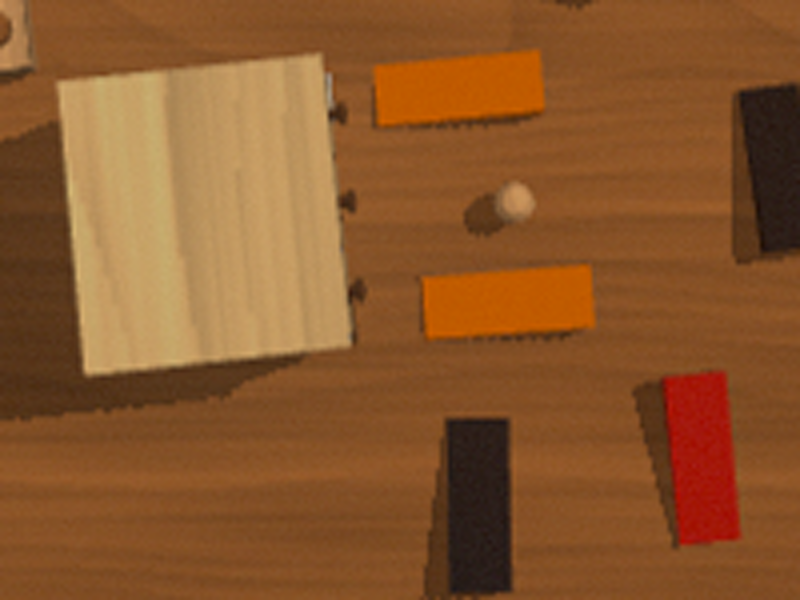

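The scene crop shows a white pad under the right front foot (about (470,350) in the crop). The left front foot is hidden, so I'll feel both corners. First I'll cross-check the pose and compute the moves.

```bash
cat >> h.py <<'E'
from scipy.spatial.transform import Rotation as R
def go(s,target,tx=None):
    """tool-frame shift and turn; tx = desired world yaw of the tool x axis (deg), tool pointing down"""
    R0=R.from_quat(s["eef_rot"]); sh=R0.inv().apply(np.array(target)-np.array(s["ee_pos"]))
    rv=None
    if tx is not None:
        a=np.radians(tx); X=np.array([np.cos(a),np.sin(a),0]);Z=np.array([0,0,-1.]);Y=np.cross(Z,X)
        rv=(R0.inv()*R.from_matrix(np.c_[X,Y,Z])).as_rotvec().round(3).tolist()
    return sh.round(4).tolist(),rv
E
python3 - <<'E'
from bench import r
from h import *
c=r.camera("scene")
ex=np.array([-.104,.9946]);ey=np.array([-.9946,-.104]);ctr=np.array([.5744,.2129])
for a,b in((-85,95),(-85,-95),(85,-95),(85,95)):
    p=ctr+a/1e3*ex+b/1e3*ey; q=proj(c,[*p,.088]); print(p.round(4),q.round(1),((q-[190,150])*5).round())
print("padR",[(((proj(c,[*(ctr+(x)*ex+(-.08+y)*ey),.0])-[190,150])*5).round().tolist()) for x,y in((-.087,-.017),(-.053,-.017))])
s=r.read_state(); print(go(s,[.661,.152,.14],96.0))
E
```

```text
[0.4888 0.1185] [284.6 167.8] [473.  89.]
[0.6777 0.1382] [280.3 200.1] [452. 251.]
[0.66   0.3073] [337.1 205.1] [736. 276.]
[0.4711 0.2876] [334.2 171.7] [721. 108.]
padR [[442.0, 364.0], [495.0, 369.0]]
([-0.5283, -0.1994, 0.0823], [-0.001, 0.0, 1.014])
```

step_arm:
  increments:
    - [[-0.044,-0.0166,0.004],[0,0,0.13]]
    - [[-0.088,-0.0332,0.008],[0,0,0.26]]
    - [[-0.132,-0.05,0.012],[0,0,0.39]]
    - [[-0.176,-0.0665,0.016],[0,0,0.52]]
    - [[-0.22,-0.083,0.02],[0,0,0.65]]
  hand: 1
  grip_force: 10

```text
time: 0.75
ee_pos: [0.4356, 0.3898, 0.2023]
eef_rot: [0.526, 0.851, -0.0, 0.0]
ft_force: [0.2, 0.8, -0.2]
width: 0.0548
```

```bash
python3 - <<'E'
from bench import r
from h import *
s=r.read_state(); print(s["time"],s["ee_pos"],s["width"],go(s,[.661,.152,.14],96.0))
E
```

```text
0.75 [0.43555058 0.38984006 0.20225566] 0.05483710550475856 ([-0.3135, 0.0953, 0.0623], [-0.0, 0.0, 0.359])
```

step_arm:
  increments:
    - [[-0.045,0.0137,0.005],[0,0,0.09]]
    - [[-0.09,0.0274,0.01],[0,0,0.18]]
    - [[-0.135,0.041,0.015],[0,0,0.27]]
    - [[-0.18,0.0547,0.02],[0,0,0.36]]
    - [[-0.225,0.068,0.025],[0,0,0.36]]

```text
time: 1.25
ee_pos: [0.598, 0.2176, 0.1771]
eef_rot: [0.671, 0.742, -0.0, 0.0]
ft_force: [0.6, 0.4, 1.4]
width: 0.0151
```

```bash
python3 - <<'E'
from bench import r
from h import *
s=r.read_state(); print(s["time"],s["ee_pos"],s["width"],go(s,[.661,.152,.11],96.0))
E
```

```text
1.25 [0.59803796 0.21762881 0.17713846] 0.015115824223003315 ([-0.0716, 0.056, 0.0672], [0.0, 0.0, -0.004])
```

step_arm:
  increments:
    - [[-0.03,0.024,0.028],[0,0,0]]
    - [[-0.055,0.043,0.05],[0,0,0]]
    - [[-0.0716,0.056,0.066],[0,0,-0.004]]
    - [[-0.0716,0.056,0.067],[0,0,-0.004]]
    - [[-0.0716,0.056,0.067],[0,0,-0.004]]

```text
time: 1.75
ee_pos: [0.6606, 0.1521, 0.1097]
eef_rot: [0.669, 0.743, -0.0, -0.0]
ft_force: [0.0, 0.2, 0.2]
width: 0.0005
```

```bash
python3 - <<'E'
from bench import r
from h import *
s=r.read_state(); print(s["time"],s["ee_pos"],s["width"],s["ft_force"],go(s,[.661,.152,.11],96.0))
for n in("top","wrist"):
    c=r.camera(n);im=c["pixels"]
    if n=="top": im=cv2.resize(im[100:280,130:330],None,fx=3,fy=3)
    cv2.imwrite(f"pics/{n}1.png",im)
E
```

```text
1.75 [0.660641   0.15205853 0.10969546] 0.0004730412667402623 [0.0157932  0.22963146 0.16365491] ([-0.0001, 0.0004, -0.0003], [-0.001, 0.0, -0.0])
```

View pics/wrist1.png

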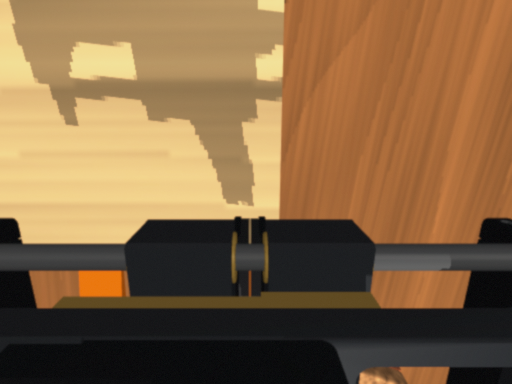

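The wrist view shows the shut fingertips at (250,250), above the chest's right front corner and just inside its side edge at x≈283.

step_arm:
  increments:
    - [[0,0,0.009],[0,0,0]]
    - [[0,0,0.017],[0,0,0]]
    - [[0,0,0.0195],[0,0,0]]
    - [[0,0,0.021],[0,0,0]]
    - [[0,0,0.022],[0,0,0]]

```text
time: 2.35
ee_pos: [0.6604, 0.1549, 0.0902]
eef_rot: [0.668, 0.744, 0.001, -0.001]
ft_force: [-8.1, 1.5, 16.2]
width: 0.0007
```

The right corner doesn't give: 16 N at z=0.090. I'll lift off now.

step_arm:
  increments:
    - [[0,0,-0.01],[0,0,0]]
    - [[0,0,-0.025],[0,0,0]]
    - [[0,0,-0.03],[0,0,0]]

```text
time: 2.65
ee_pos: [0.6615, 0.1549, 0.1227]
eef_rot: [0.668, 0.744, 0.002, 0.0]
ft_force: [-0.3, -0.4, -0.2]
width: 0.0002
```

```bash
python3 - <<'E'
from bench import r
from h import *
s=r.read_state(); print(s["time"],s["ee_pos"],s["ft_force"],go(s,[.502,.134,.115],96.0))
c=r.camera("top");im=c["pixels"];h=cv2.cvtColor(im,cv2.COLOR_BGR2HSV)
cv2.imwrite("pics/top2.png",cv2.resize(im[100:280,130:330],None,fx=3,fy=3))
E
```

```text
2.65 [0.66151089 0.15489769 0.12273948] [-0.29374986 -0.44841615 -0.2167318 ] ([-0.0037, -0.1609, 0.0071], [0.004, -0.003, 0.003])
```

View pics/top2.png

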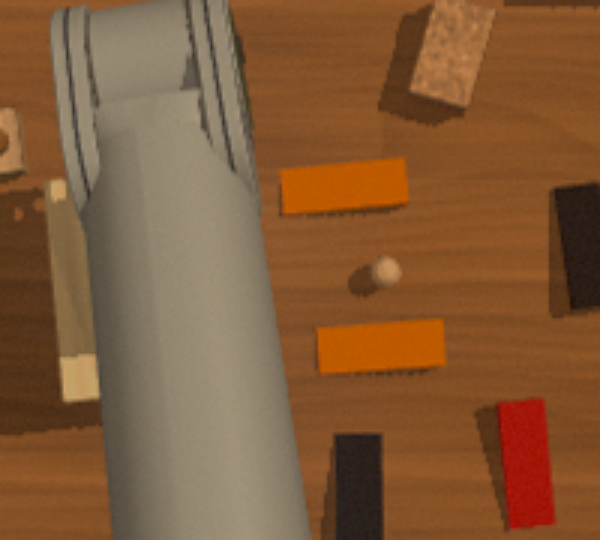

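The arm hides the chest in this view; the wedges haven't moved. On to the left corner.

step_arm:
  increments:
    - [[-0.001,-0.04,0],[0,0,0]]
    - [[-0.002,-0.08,0],[0,0,0]]
    - [[-0.003,-0.12,0.003],[0,0,0]]
    - [[-0.004,-0.161,0.007],[0,0,0]]
    - [[-0.004,-0.161,0.017],[0,0,0]]

```text
time: 3.2
ee_pos: [0.4979, 0.1332, 0.1051]
eef_rot: [0.668, 0.744, 0.002, -0.001]
ft_force: [0.5, -0.8, 0.1]
width: 0.0008
```

step_arm:
  increments:
    - [[0,0,0.007],[0,0,0]]
    - [[0,0,0.01],[0,0,0]]
    - [[0,0,0.011],[0,0,0]]
    - [[0,0,0.012],[0,0,0]]
    - [[0,0,0.013],[0,0,0]]

```text
time: 3.7
ee_pos: [0.4986, 0.1332, 0.0921]
eef_rot: [0.668, 0.744, 0.002, -0.001]
ft_force: [-0.5, -0.1, -0.5]
width: 0.0007
```

step_arm:
  increments:
    - [[0,0,0.001],[0,0,0]]
    - [[0,0,0.002],[0,0,0]]
    - [[0,0,0.003],[0,0,0]]
    - [[0,0,0.004],[0,0,0]]
    - [[0,0,0.0045],[0,0,0]]

```text
time: 4.2
ee_pos: [0.4984, 0.1329, 0.0876]
eef_rot: [0.668, 0.744, 0.002, -0.001]
ft_force: [-3.0, -2.4, 4.8]
width: 0.0007
```

step_arm:
  increments:
    - [[0,0,0.001],[0,0,0]]
    - [[0,0,0.002],[0,0,0]]
    - [[0,0,0.003],[0,0,0]]

```text
time: 4.5
ee_pos: [0.4984, 0.1325, 0.0847]
eef_rot: [0.668, 0.744, 0.002, -0.0]
ft_force: [-2.5, -3.0, 5.9]
width: 0.0006
```

step_arm:
  increments:
    - [[0,0,0.001],[0,0,0]]
    - [[0,0,0.002],[0,0,0]]

```text
time: 4.7
ee_pos: [0.4983, 0.1321, 0.0826]
eef_rot: [0.668, 0.744, 0.002, -0.0]
ft_force: [-3.1, -3.1, 5.7]
width: 0.0007
```

step_arm:
  increments:
    - [[0,0,0.001],[0,0,0]]
    - [[0,0,0.002],[0,0,0]]
    - [[0,0,0.003],[0,0,0]]

```text
time: 5.0
ee_pos: [0.4981, 0.1316, 0.0808]
eef_rot: [0.669, 0.744, 0.001, -0.001]
ft_force: [-13.8, -7.1, 31.4]
width: 0.0006
```

The left corner gave from z≈0.088 to 0.081 at about 5 N, then stopped hard as the foot met the bench. So the left foot is the one without a pad. Lifting.

step_arm:
  increments:
    - [[0,0,-0.003],[0,0,0]]
    - [[0,0,-0.006],[0,0,0]]
    - [[0,0,-0.009],[0,0,0]]
    - [[0,0,-0.013],[0,0,0]]
    - [[0,0,-0.03],[0,0,0]]

```text
time: 5.5
ee_pos: [0.4969, 0.1312, 0.1096]
eef_rot: [0.669, 0.744, -0.0, -0.001]
ft_force: [-0.3, 0.2, 1.3]
width: 0.0004
```

step_arm:
  increments:
    - [[-0.04,0,-0.015],[0,0,0]]
    - [[-0.08,0,-0.015],[0,0,0]]
    - [[-0.125,0,-0.015],[0,0,0]]
    - [[-0.17,0,-0.015],[0,0,0]]
    - [[-0.215,0,-0.015],[0,0,0]]

```text
time: 6.0
ee_pos: [0.5197, -0.0842, 0.1245]
eef_rot: [0.668, 0.744, -0.0, -0.001]
ft_force: [0.9, -0.4, 0.4]
width: 0.0002
```

```bash
cat > m.py <<'E'
from bench import r
from h import *
def wedges(c):
    h=cv2.cvtColor(c["pixels"],cv2.COLOR_BGR2HSV); out=[]
    cs,_=cv2.findContours(cv2.inRange(h,(5,215,150),(16,255,255)),cv2.RETR_EXTERNAL,cv2.CHAIN_APPROX_NONE)
    for k in cs:
        if cv2.contourArea(k)>80:
            out.append([ray(c,p,.008)[:2].round(4).tolist() for p in cv2.boxPoints(cv2.minAreaRect(k))])
    return out
def chest(c):
    h=cv2.cvtColor(c["pixels"],cv2.COLOR_BGR2HSV)
    m=cv2.inRange(h,(10,60,150),(28,135,255)); m[:, :140]=0;m[:,225:]=0
    m=cv2.morphologyEx(m,cv2.MORPH_OPEN,np.ones((7,7)))
    cs,_=cv2.findContours(m,cv2.RETR_EXTERNAL,cv2.CHAIN_APPROX_NONE)
    rr=cv2.minAreaRect(max(cs,key=cv2.contourArea)); return rr,[ray(c,p,.088)[:2].round(4).tolist() for p in cv2.boxPoints(rr)]
E
python3 - <<'E'
from m import *
s=r.read_state(); print(s["time"],s["ee_pos"],s["ft_force"],go(s,[.523,-.085,.06],93.5))
c=r.camera("top");print(wedges(c),chest(c))
im=c["pixels"];cv2.imwrite("pics/top3.png",cv2.resize(im[100:280,130:330],None,fx=3,fy=3))
E
```

```text
6.0 [ 0.51970474 -0.0841927   0.12447205] [ 0.8901283  -0.37245384  0.4365919 ] ([-0.0013, 0.0033, 0.0645], [-0.002, -0.002, 0.046])
[[[0.5354, 0.0704], [0.5449, -0.0501], [0.5003, -0.0534], [0.491, 0.0668]], [[0.6878, 0.1063], [0.7002, -0.0147], [0.6559, -0.0189], [0.6436, 0.1018]]] (((180.48428344726562, 193.3348388671875), (73.66666412353516, 66.79300689697266), 84.5596694946289), [[0.663, 0.3121], [0.6809, 0.1353], [0.485, 0.1152], [0.4683, 0.2897]])
```

View pics/top3.png

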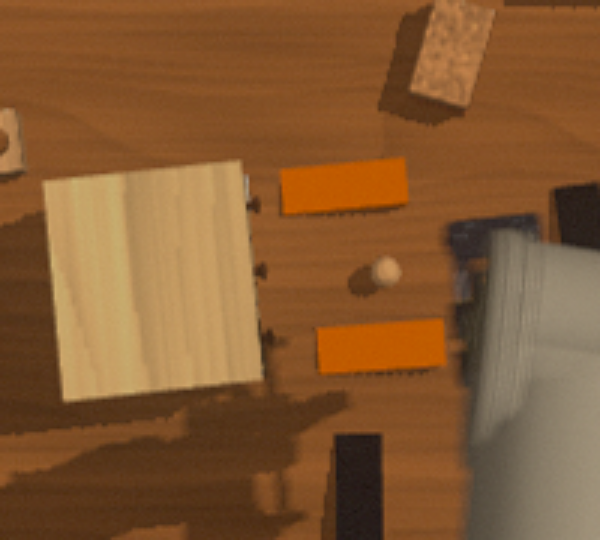

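The chest and both wedges are where they were. Descending behind wedge_left's thick end; its tail is at about (0.523, -0.052).

step_arm:
  increments:
    - [[-0.0015,0.0055,0.03],[0,0,0.01]]
    - [[-0.0015,0.0055,0.06],[0,0,0.01]]
    - [[-0.0015,0.0055,0.09],[0,0,0.01]]
    - [[-0.0015,0.0055,0.11],[0,0,0.01]]
    - [[-0.0015,0.0055,0.1155],[0,0,0.01]]

```text
time: 6.55
ee_pos: [0.5233, -0.0938, 0.0072]
eef_rot: [0.675, 0.738, -0.003, -0.001]
ft_force: [0.7, -0.1, -0.6]
width: 0.0002
```

step_arm:
  increments:
    - [[0.004,0,0],[0,0,0]]
    - [[0.008,0,0],[0,0,0]]
    - [[0.012,0,0],[0,0,0]]
    - [[0.016,0,0],[0,0,0]]
    - [[0.02,0,0],[0,0,0]]

```text
time: 7.05
ee_pos: [0.522, -0.0733, 0.0077]
eef_rot: [0.675, 0.738, -0.002, -0.001]
ft_force: [-0.1, -0.9, 0.4]
width: 0.0001
```

step_arm:
  increments:
    - [[0.006,0,0],[0,0,0]]
    - [[0.012,0,0],[0,0,0]]
    - [[0.018,0,0],[0,0,0]]
    - [[0.025,-0.0005,0],[0,0,0.005]]
    - [[0.032,-0.001,0],[0,0,0]]

```text
time: 7.55
ee_pos: [0.5181, -0.041, 0.0077]
eef_rot: [0.675, 0.738, -0.002, -0.001]
ft_force: [-0.8, -0.2, 0.6]
width: 0.0006
```

```bash
python3 - <<'E'
from m import *
s=r.read_state(); print(s["time"],s["ee_pos"],s["ft_force"])
c=r.camera("top");print(wedges(c))
im=c["pixels"];cv2.imwrite("pics/top4.png",cv2.resize(im[100:280,130:330],None,fx=3,fy=3))
E
```

```text
7.55 [ 0.51807131 -0.04104413  0.00771859] [-0.75694156 -0.20774528  0.56822275]
[[[0.6877, 0.1064], [0.7005, -0.0146], [0.6559, -0.019], [0.6432, 0.1018]]]
```

View pics/top4.png

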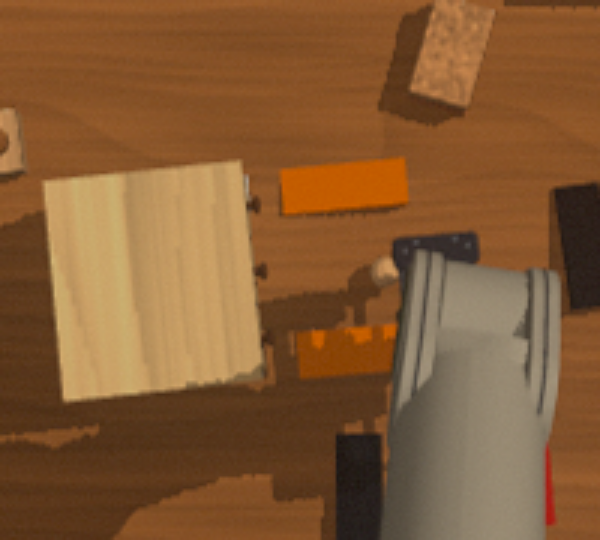

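The wedge has moved about 19 mm and is heading for the left foot (thin end at crop (297,354)). The knob and the other wedge are untouched.

step_arm:
  increments:
    - [[0.007,-0.0005,0],[0,0,0]]
    - [[0.014,-0.001,0],[0,0,0]]
    - [[0.021,-0.0015,0],[0,0,0]]
    - [[0.028,-0.002,0],[0,0,0]]
    - [[0.035,-0.002,0],[0,0,0]]

```text
time: 8.1
ee_pos: [0.5126, -0.0044, 0.0076]
eef_rot: [0.674, 0.739, -0.002, -0.001]
ft_force: [-0.1, -0.9, 0.7]
width: 0.0004
```

```bash
python3 - <<'E'
from m import *
s=r.read_state(); print(s["time"],s["ee_pos"],s["ft_force"])
c=r.camera("scene")
im=c["pixels"];cv2.imwrite("pics/sc5.png",cv2.resize(im[150:240,190:350],None,fx=5,fy=5,interpolation=cv2.INTER_CUBIC))
E
```

```text
8.1 [ 0.51255019 -0.004353    0.00755373] [-0.09918711 -0.85363536  0.69198106]
```

View pics/sc5.png

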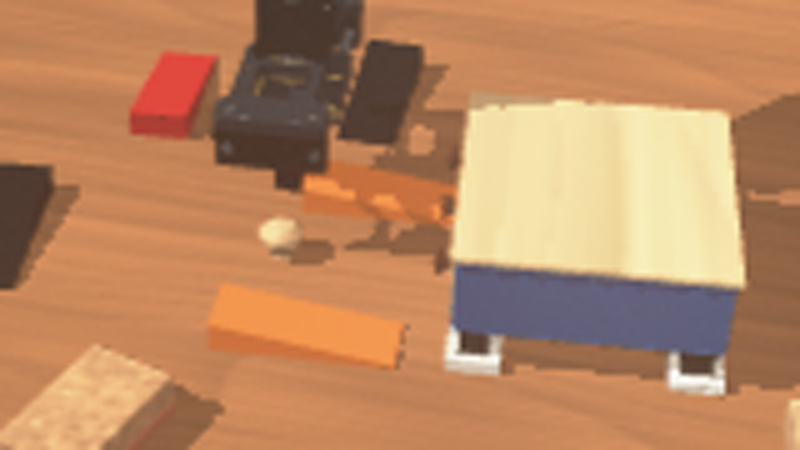

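step_arm:
  increments:
    - [[0.004,0,0],[0,0,0]]
    - [[0.008,0,0],[0,0,0]]
    - [[0.012,0,0],[0,0,0]]
    - [[0.015,0,0],[0,0,0]]
    - [[0.018,0,0],[0,0,0]]

```text
time: 8.65
ee_pos: [0.5109, 0.0151, 0.0075]
eef_rot: [0.674, 0.739, -0.002, -0.001]
ft_force: [-0.4, -0.4, -0.6]
width: 0.0003
```

step_arm:
  increments:
    - [[0.002,0,0],[0,0,0]]
    - [[0.004,0,0],[0,0,0]]
    - [[0.006,0,0],[0,0,0]]

```text
time: 8.95
ee_pos: [0.5103, 0.0211, 0.0075]
eef_rot: [0.674, 0.739, -0.002, -0.001]
ft_force: [1.1, -0.7, 0.7]
width: 0.0008
```

step_arm:
  increments:
    - [[0.0015,0,0],[0,0,0]]
    - [[0.003,0,0],[0,0,0]]

```text
time: 9.15
ee_pos: [0.51, 0.0242, 0.0075]
eef_rot: [0.674, 0.739, -0.002, -0.001]
ft_force: [1.2, -0.0, 0.4]
width: 0.0007
```

step_arm:
  increments:
    - [[0.001,0,0],[0,0,0]]
    - [[0.002,0,0],[0,0,0]]

```text
time: 9.35
ee_pos: [0.5098, 0.0262, 0.0075]
eef_rot: [0.674, 0.739, -0.002, -0.001]
ft_force: [1.1, -0.9, 0.5]
width: 0.0005
```

step_arm:
  increments:
    - [[0.001,0,0],[0,0,0]]
    - [[0.002,0,0],[0,0,0]]

```text
time: 9.55
ee_pos: [0.5096, 0.0282, 0.0075]
eef_rot: [0.674, 0.739, -0.002, -0.001]
ft_force: [0.4, -0.9, 0.8]
width: 0.0003
```

step_arm:
  increments:
    - [[0.001,0,0],[0,0,0]]
    - [[0.0015,0,0],[0,0,0]]

```text
time: 9.75
ee_pos: [0.5095, 0.0298, 0.0075]
eef_rot: [0.674, 0.739, -0.002, -0.001]
ft_force: [0.1, -0.9, 0.8]
width: 0.0007
```

step_arm:
  increments:
    - [[0.001,0,0],[0,0,0]]
    - [[0.0015,0,0],[0,0,0]]

```text
time: 9.95
ee_pos: [0.5093, 0.0315, 0.0075]
eef_rot: [0.674, 0.739, -0.002, -0.001]
ft_force: [0.3, -0.2, 0.2]
width: 0.0006
```

step_arm:
  increments:
    - [[0.001,0,0],[0,0,0]]
    - [[0.0015,0,0],[0,0,0]]

```text
time: 10.15
ee_pos: [0.5092, 0.0331, 0.0075]
eef_rot: [0.674, 0.739, -0.002, -0.001]
ft_force: [-0.3, -0.5, -0.1]
width: 0.0007
```

step_arm:
  increments:
    - [[0.001,0,0],[0,0,0]]
    - [[0.0015,0,0],[0,0,0]]

```text
time: 10.35
ee_pos: [0.5091, 0.0347, 0.0075]
eef_rot: [0.674, 0.739, -0.002, -0.001]
ft_force: [0.1, -1.1, -0.5]
width: 0.0004
```

step_arm:
  increments:
    - [[0.001,0,0],[0,0,0]]
    - [[0.0015,0,0],[0,0,0]]

```text
time: 10.55
ee_pos: [0.5089, 0.0363, 0.0075]
eef_rot: [0.674, 0.739, -0.002, -0.001]
ft_force: [0.8, -0.6, 0.7]
width: 0.0007
```

step_arm:
  increments:
    - [[0.001,0,0],[0,0,0]]
    - [[0.0015,0,0],[0,0,0]]

```text
time: 10.75
ee_pos: [0.5088, 0.0379, 0.0075]
eef_rot: [0.674, 0.739, -0.002, -0.001]
ft_force: [-0.0, -1.5, 1.0]
width: -0.0
```

```bash
python3 - <<'E'
from m import *
for n in("scene","top"):
    c=r.camera(n)
    im=c["pixels"];cr=im[150:240,190:350] if n=="scene" else im[150:260,190:330]
    cv2.imwrite(f"pics/{n}6.png",cv2.resize(cr,None,fx=5,fy=5,interpolation=cv2.INTER_CUBIC))
E
```

```text
(no output)
```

View pics/scene6.png

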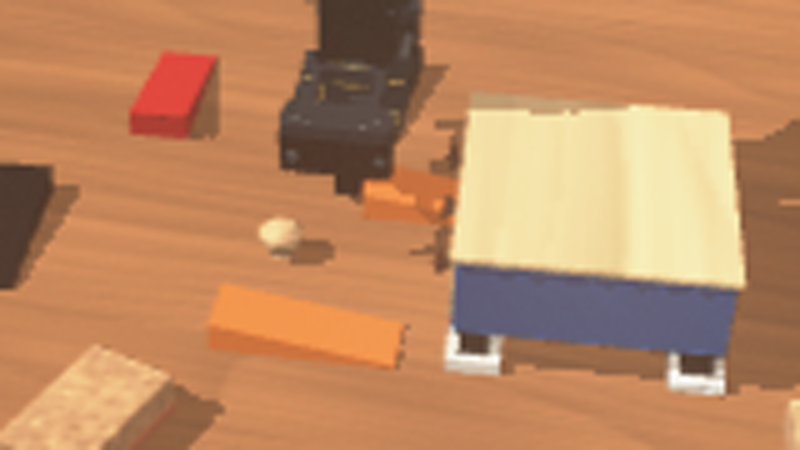

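View pics/top6.png

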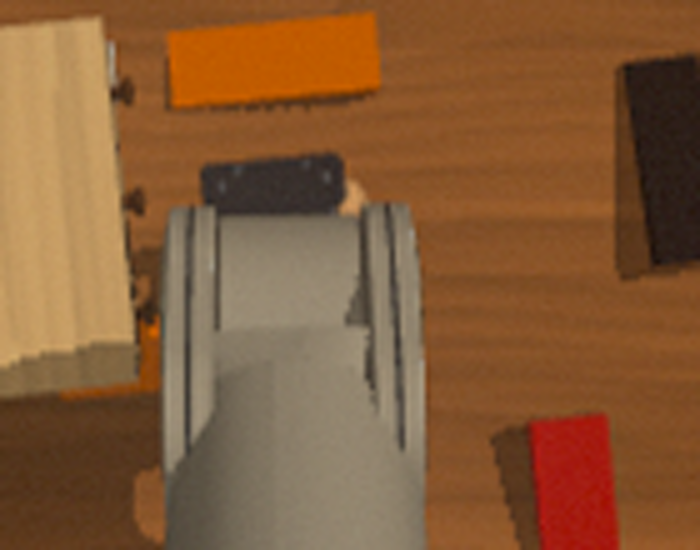

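Both views look right: the wedge is under the chest's left front corner, there's clearance between the gripper and the chest's knobs, and nothing else has moved.

step_arm:
  increments:
    - [[0.001,0,0],[0,0,0]]
    - [[0.0015,0,0],[0,0,0]]

```text
time: 11.05
ee_pos: [0.5086, 0.0394, 0.0075]
eef_rot: [0.674, 0.739, -0.002, -0.001]
ft_force: [0.0, -1.5, 1.6]
width: 0.0003
```

step_arm:
  increments:
    - [[0.001,0,0],[0,0,0]]
    - [[0.0015,0,0],[0,0,0]]

```text
time: 11.25
ee_pos: [0.5085, 0.0409, 0.0075]
eef_rot: [0.674, 0.739, -0.002, -0.001]
ft_force: [0.1, -1.8, 1.1]
width: 0.0005
```

step_arm:
  increments:
    - [[0.001,0,0],[0,0,0]]
    - [[0.0015,0,0],[0,0,0]]

```text
time: 11.45
ee_pos: [0.5084, 0.0425, 0.0075]
eef_rot: [0.674, 0.739, -0.002, -0.001]
ft_force: [-0.2, -2.1, 1.2]
width: 0.0004
```

step_arm:
  increments:
    - [[0.0005,0,0],[0,0,0]]
    - [[0.001,0,0],[0,0,0]]

```text
time: 11.65
ee_pos: [0.5083, 0.0432, 0.0075]
eef_rot: [0.674, 0.739, -0.002, -0.001]
ft_force: [0.6, -3.2, 0.6]
width: 0.0006
```

step_arm:
  increments:
    - [[0.0005,0,0],[0,0,0]]
    - [[0.001,0,0],[0,0,0]]

```text
time: 11.85
ee_pos: [0.5082, 0.0437, 0.0075]
eef_rot: [0.674, 0.739, -0.002, -0.001]
ft_force: [0.1, -5.1, 1.0]
width: 0.0004
```

step_arm:
  increments:
    - [[0.0005,0,0],[0,0,0]]
    - [[0.001,0,0],[0,0,0]]

```text
time: 12.05
ee_pos: [0.5082, 0.044, 0.0075]
eef_rot: [0.674, 0.739, -0.002, -0.001]
ft_force: [0.5, -6.7, 1.0]
width: 0.0003
```

step_arm:
  increments:
    - [[0.0006,0,0],[0,0,0]]
    - [[0.0006,0,0],[0,0,0]]

```text
time: 12.25
ee_pos: [0.5081, 0.044, 0.0075]
eef_rot: [0.674, 0.738, -0.003, -0.001]
ft_force: [0.5, -5.7, 0.7]
width: 0.0008
```

step_arm:
  increments:
    - [[0.0008,0,0],[0,0,0]]
    - [[0.0012,0,0],[0,0,0]]
    - [[0.0012,0,0],[0,0,0]]

```text
time: 12.55
ee_pos: [0.5081, 0.0442, 0.0075]
eef_rot: [0.675, 0.738, -0.003, -0.0]
ft_force: [0.4, -7.3, 2.4]
width: 0.0008
```

It holds at 7.3 N and moves no further (0.2 mm). Backing straight off, then pressing the left corner again.

step_arm:
  increments:
    - [[-0.005,0,0],[0,0,0]]
    - [[-0.02,0,0],[0,0,0]]
    - [[-0.035,0,0],[0,0,0]]
    - [[-0.04,0,-0.03],[0,0,0]]
    - [[-0.04,0,-0.07],[0,0,0]]

```text
time: 13.05
ee_pos: [0.5104, 0.004, 0.077]
eef_rot: [0.675, 0.738, -0.005, -0.001]
ft_force: [0.3, 0.2, 0.0]
width: 0.0005
```

step_arm:
  increments:
    - [[0,0,-0.03],[0,0,0]]
    - [[0,0,-0.05],[0,0,0]]
    - [[0,0,-0.05],[0,0,0]]

```text
time: 13.35
ee_pos: [0.5125, 0.005, 0.1298]
eef_rot: [0.675, 0.738, -0.002, -0.0]
ft_force: [0.3, -0.6, -0.4]
width: 0.0005
```

```bash
python3 - <<'E'
from m import *
s=r.read_state(); print(s["time"],s["ee_pos"],s["ft_force"],go(s,[.5,.134,.125],96.0))
c=r.camera("top");print(wedges(c),chest(c))
im=c["pixels"];cv2.imwrite("pics/top7.png",cv2.resize(im[150:260,140:300],None,fx=5,fy=5,interpolation=cv2.INTER_CUBIC))
E
```

```text
13.35 [0.51249909 0.00502663 0.12977585] [ 0.26494219 -0.60436227 -0.37537453] ([0.1296, -0.0009, 0.0045], [-0.004, 0.002, -0.015])
[[[0.5226, 0.1478], [0.5303, 0.0647], [0.487, 0.0606], [0.4794, 0.1435]], [[0.6878, 0.1063], [0.7002, -0.0144], [0.6557, -0.0186], [0.6435, 0.1018]]] (((180.36138916015625, 193.11386108398438), (73.53324890136719, 66.76699829101562), 84.2894058227539), [[0.6629, 0.3128], [0.6817, 0.1362], [0.4862, 0.1151], [0.4687, 0.2896]])
```

View pics/top7.png

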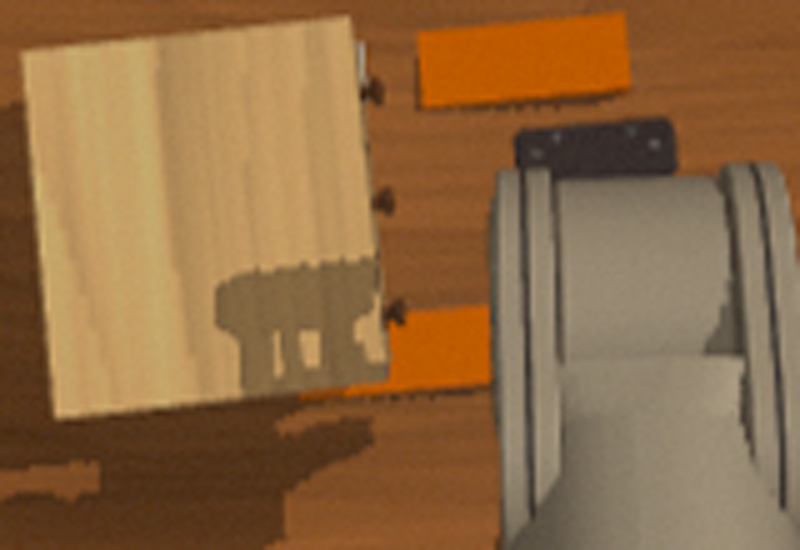

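The wedge is centred under the left foot (its centreline is at x≈0.502 there), and the chest hasn't shifted. Now the confirming press.

step_arm:
  increments:
    - [[0.04,0,0],[0,0,0]]
    - [[0.08,0,0],[0,0,0]]
    - [[0.115,0,0.001],[0,0,-0.01]]
    - [[0.13,-0.001,0.01],[0,0,-0.01]]
    - [[0.13,-0.001,0.025],[0,0,-0.01]]

```text
time: 13.9
ee_pos: [0.498, 0.1372, 0.1015]
eef_rot: [0.669, 0.743, -0.003, -0.002]
ft_force: [0.4, -0.7, -1.5]
width: 0.0003
```

step_arm:
  increments:
    - [[0,0,0.005],[0,0,0]]
    - [[0,0,0.009],[0,0,0]]
    - [[0,0,0.012],[0,0,0]]

```text
time: 14.2
ee_pos: [0.4975, 0.1365, 0.0897]
eef_rot: [0.67, 0.743, -0.004, -0.002]
ft_force: [-15.3, -4.7, 33.6]
width: 0.0001
```

Firm at once: 33 N at z=0.0897 with no give. That was harder than I meant to press. I'll lift off, then repeat it gently.

step_arm:
  increments:
    - [[0,0,-0.002],[0,0,0]]
    - [[0,0,-0.004],[0,0,0]]
    - [[0,0,-0.006],[0,0,0]]

```text
time: 14.5
ee_pos: [0.4978, 0.1362, 0.096]
eef_rot: [0.67, 0.742, -0.003, -0.002]
ft_force: [0.3, 0.2, -0.0]
width: 0.0001
```

step_arm:
  increments:
    - [[0,0,0.002],[0,0,0]]
    - [[0,0,0.004],[0,0,0]]
    - [[0,0,0.005],[0,0,0]]

```text
time: 14.8
ee_pos: [0.4976, 0.1361, 0.0906]
eef_rot: [0.67, 0.742, -0.004, -0.002]
ft_force: [-0.5, -0.0, -0.4]
width: 0.0005
```

step_arm:
  increments:
    - [[0,0,0.0005],[0,0,0]]
    - [[0,0,0.001],[0,0,0]]

```text
time: 15.0
ee_pos: [0.4976, 0.1361, 0.09]
eef_rot: [0.67, 0.742, -0.004, -0.002]
ft_force: [-4.6, -1.2, 11.5]
width: 0.0007
```

The gentle press gives 11.5 N within 0.5 mm of contact, where the free corner sank at 5 N. Retreating and checking.

step_arm:
  increments:
    - [[0,0,0],[0,0,0]]
    - [[0,0,-0.005],[0,0,0]]
    - [[0,0,-0.03],[0,0,0]]
    - [[0,0,-0.07],[0,0,0]]
    - [[0,0,-0.11],[0,0,0]]

```text
time: 15.5
ee_pos: [0.498, 0.1361, 0.2012]
eef_rot: [0.67, 0.742, -0.004, -0.002]
ft_force: [1.5, 1.5, 0.4]
width: 0.0006
```

step_arm:
  increments:
    - [[-0.045,0,0],[0,0,0]]
    - [[-0.09,0,0],[0,0,0]]
    - [[-0.135,0,0],[0,0,0]]
    - [[-0.18,0,0],[0,0,0]]
    - [[-0.22,0,0],[0,0,0]]

```text
time: 16.0
ee_pos: [0.5204, -0.0851, 0.2022]
eef_rot: [0.67, 0.742, -0.004, -0.002]
ft_force: [0.4, 0.0, -0.8]
width: 0.0007
```

step_arm:
  increments:
    - [[-0.045,0,0],[0,0,0]]
    - [[-0.09,0,0],[0,0,0]]
    - [[-0.12,0,0],[0,0,0]]
    - [[-0.12,0,0],[0,0,0]]

```text
time: 16.4
ee_pos: [0.5315, -0.2098, 0.2027]
eef_rot: [0.673, 0.74, -0.005, -0.001]
ft_force: [0.3, 0.3, -0.7]
width: 0.0
```

```bash
python3 - <<'E'
from m import *
s=r.read_state(); print(s["time"],s["ee_pos"],s["ft_force"])
c=r.camera("top");print(wedges(c),chest(c))
cv2.imwrite("pics/top8.png",cv2.resize(c["pixels"],None,fx=1.5,fy=1.5))
im=r.camera("scene")["pixels"];cv2.imwrite("pics/sc8.png",cv2.resize(im[150:240,190:350],None,fx=5,fy=5,interpolation=cv2.INTER_CUBIC))
E
```

```text
16.4 [ 0.53152776 -0.20975316  0.20273608] [ 0.34100961  0.26400073 -0.6605254 ]
[[[0.5247, 0.1207], [0.5328, 0.0566], [0.5107, 0.0538], [0.5026, 0.1178]], [[0.6877, 0.1064], [0.7006, -0.0149], [0.6559, -0.0193], [0.6432, 0.1018]]] (((180.33294677734375, 193.0517578125), (73.5042953491211, 66.98735046386719), 84.0938491821289), [[0.6627, 0.3135], [0.6821, 0.1363], [0.4868, 0.1146], [0.4686, 0.2896]])
```

View pics/top8.png

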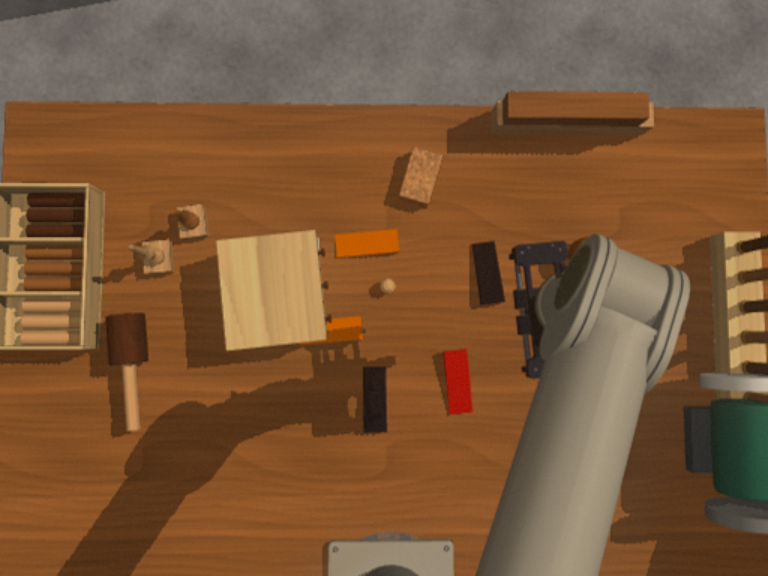

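View pics/sc8.png

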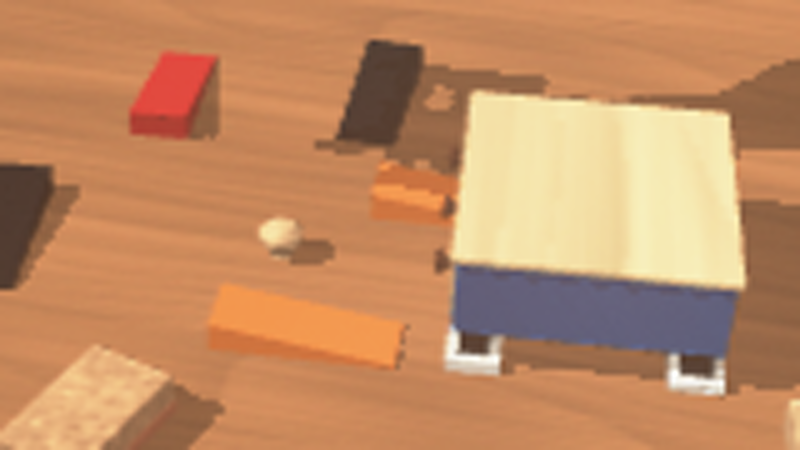

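Everything else is in place, the wedge sits under the left foot (tail at top-view (362,328)), and the chest has moved less than 1 mm in the images. Handing in.

```bash
python3 -c "
from bench import r
print(r.close_job())"
```

```text
the job is handed in; nothing more can be done
None
```

The chest no longer rocks: wedge_left is now under the left front foot, and I handed the job in at about 16.5 s of the 64 s allowed.

- **Finding the corner:** The right front corner held firm at 16 N. The left one sank about 7 mm at about 5 N until its foot met the bench, so the left pad was the missing one. The force peaked at 31 N as the foot met the bench.
- **Pushing the wedge:** I pushed it in with the shut fingertips, thin end first, until it held at 7.3 N and moved only 0.2 mm more.
- **Confirming:** I pressed the left corner twice. The first press came down harder than I meant, at 33.6 N, and the corner did not give. A gentler repeat reached 11.5 N within about 0.5 mm of contact.
- **Last pictures:** The chest moved less than about 1 mm. The other wedge measured unmoved, and the drawer knob and everything else in view look undisturbed. The left corner's top met the fingers about 2 mm higher than when it hung free (0.090 m against about 0.088 m). That matches the right corner's height, so I take it as level rather than jacked up. I did not press the right corner again afterwards.

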